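# Seat an antenna carrier plate on its fixture pins and lock it

### The arm

A 6-joint arm with a two-finger parallel gripper is mounted at the origin on the work surface; the furniture and walls round the work are solid. World frame = base frame: x ahead of the robot, y to its left, z up, the work surface at z = 0. Lengths are in m, angles in degrees, forces in N, time in s.
With the tool pointing down it reaches from about 0.3 to 0.95 m from the base axis. Payload 3.1 kg.
Tool frame: the origin (TCP) lies midway between the tips of the shut fingers; the grasp point (between the pads) lies bot.grasp_offset behind it (bot.grasp_offset is the distance from the TCP to the grasp point, in m); y points along the fingers, z is the direction in which the jaws open and shut, and the axes are right-handed (so a half turn about y gives the same grasp; the last joint's range is limited). The gripper opens to 85 mm and grips with 20 to 120 N. Pads are 22 mm wide; open, the fingers measure 114 mm over their backs; the gripper's body (76 mm by 85 mm) begins 54 mm behind the grasp point. The pads swing forward as they close: fully open they stand 13 mm farther back than shut.
Start: joints at [-72.92, 17.653, 93.61, -0, 68.738, -3.994], TCP at [0.225, -0.583, 0.231] pointing down, gripper open.
Joint ranges: [-175.34, 175.34], [-45.06, 112.39], [2.9, 150.54], [-68.45, 248.45], [3.09, 151.38], [-168.51, 168.51]. Speed limits (degrees/s): [159.86, 159.86, 180, 180, 180, 180].

### API

Orientations are given as [roll, pitch, yaw] about the fixed x, y, z axes, in that order (R = Rz(yaw) Ry(pitch) Rx(roll)).
In Python, from cell import telemetry, optics, bot gives the robot as it stands.
- The arm moves only by the shell command python3 -m handwheel 'ROWS'. ROWS is JSON, a list of rows, each a list of 3 entries, a list of its own where there are three numbers: the gripper command: -1 is fully open, 1 is shut, values between are in proportion, then the shift along the tool's x, y, z in units of 0.5 m (1.0 is 0.5 m), then the turn, a rotation vector about the tool's x, y, z in units of 90 degrees (1.0 is 90 degrees). In form: [[grip, [tx, ty, tz], [ax, ay, az]], ...]. A call has exactly 5 rows; each row is the pose to reach, as a shift and turn from the pose measured when the call began, along the tool's axes at that moment; what a row does not reach only later rows make up. A row lasts 1/12 s, in which the tool goes at most 41.7 mm and 7.16 degrees, less where a joint would pass 70% of its speed; a pose out of reach is approached as far as the arm can. A call with a number of a shift or a turn outside -1 to 1 is refused whole. A call with a gripper value outside its range is refused whole. The fingers move at their own pace and stop on an object; the grip force is fixed at half the most. Time passes only in rows, so rows that repeat a pose let the fingers close, or fill a call up. It gives the time, the measured TCP pose, the force and the opening at its end, in the units of the state.
- telemetry.read_state(): the state, without advancing time (a new reading comes with each control period).
- optics.grab_frame(name): name is "scene" or "top"; returns (picture, depth): 400x640x3 uint8, blue, green, red; 400x640 float32, m along the optical axis (not along the pixel's ray), 0 where there is no reading.
- optics.camera_info(name): a dict with "intrinsics" (3x3 intrinsics, pixels), "R" (3x3) and "t" (3): a world point X has camera coordinates R X + t. Camera axes: x right, y down, z forward; pixel columns grow to the right and rows downward; lengths in m; the calibration is good to about 2 mm. A picture is of the moment at which its call begins. camera_info takes no time and is no camera call.
- bot.job_done(): hands the job in, once; it reports no verdict.
The state is a dict: "time": time; "joint_pos": joint angles; "qd": joint speeds; "joint_torque": joint torques, N m; "ee_pos": TCP position; "orientation": TCP orientation; "contact_force": force on the tool from outside, world axes, zero at the start; "wrist_torque": the same for the moment, N m; "gripper_width": opening from 0.0 (shut) to 1.0 (fully open).
Only numpy, scipy, OpenCV 4.12 (cv2) and the standard library are available. Lean on these libraries where they do the work, as an engineer would, in place of code of your own. Each camera call takes 0.05 s, during which the arm holds its last target.

### The job

The plate that carries the antenna board is hung up on top of the two locating pins of its test fixture. Without gripping or lifting the plate, nudge it gently sideways until its hole and slot drop over the pins and it lies flat on the fixture bed. Then push the hold-down arm round by its peg, as far as it goes, so that it locks over the end of the plate; leave the other things on the bench undisturbed and the robot clear.

Things in the scene. Friction and masses are not known exactly. Their poses are not given: they have to be found in the camera images.
- fixture: Dark flat base, 166 (x) x 254 (y) x 20 mm high, fixed to the bench; its top is the bed. Origin: on the bench under the nest centre, where the seated plate's centre goes; the base spans x -83..+83, y -127..+127 mm, with a lug for the hold-down arm at x -83..-27, y to -172 mm. x points away from the robot within 22 degrees, y to the left, z up. 
- round_pin (a point): Foot of the locating pin at the fixture's +y end, on its axis at bed height (z = 20 mm). Steel, 8 mm across, round-nosed, its top 8.5 mm above the bed (the upper 4 mm are a half ball). The plate's round hole belongs on it.
- slot_pin (a point): Foot of the other, equal locating pin, at the -y end beside the hold-down arm. The plate's slot belongs on it.
- carrier_plate: Loose aluminium plate, 130 (x) x 230 (y) x 6 mm, 0.5 kg, a copper antenna board (110 x 134 x 4 mm) screwed on its middle. Origin: centre of the underside; z up. Seated: axes as the fixture's, origin over its origin at bed height. At the start its near (-x) side rides on both pins, far edge on the bed, tilted 5 degrees, 10 to 25 mm too near the robot and up to 14 mm off sideways.
- plate_hole (a point): Centre of the plate's round hole, 10 mm diameter, on the underside: x = -48, y = +90 mm in the plate's frame.
- plate_slot (a point): Centre of the plate's slot, 10 mm wide (x) and 18 mm long (y), on the underside: x = -48, y = -90 mm in the plate's frame.
- hold_down (a joint): Angle (rad) of the hold-down arm about its upright pivot. 0: the arm points along the fixture's -x (to the robot, clear of the plate). It grows clockwise seen from above; at 1.57 the arm points along +y over the plate's end; stop at 1.6. Free from -0.7. It stays where it is left; turns with 0.05 N m. Its underside passes 3 mm above a seated plate and strikes one that is not down.
- hold_down_pivot (a point): Axis of the hold-down arm, 40 mm above the bench, at x = -48, y = -143 mm in the fixture's frame (28 mm beyond the seated plate's end). The arm is 42 mm long, 14 wide, and lies 31 to 40 mm above the bench, a rubber pad under its tip 29 mm above; hub 22 mm across, up to 46 mm.
- hold_down_peg (a point): Black thumb peg upright on the arm, 28 mm from the pivot; this point is the centre of its top, 62 mm above the bench. The peg is 15 mm across from 44 to 62 mm above the bench.
- screwdriver: Bystander: red-handled screwdriver, 168 mm long, lying on the bench; origin at its middle. Not to be moved.
- attenuator: Bystander: black ribbed attenuator, 58 mm long, 20 mm thick, lying on the bench. Not to be moved.
- solder_spool: Bystander: solder spool standing on its flange, 54 mm across, 40 mm high. Not to be moved.

How it is judged:
By the outcome, as a careful person would: the job done as asked, in the order asked, and still so for the second after the job is handed in, with the robot touching nothing.
It also fails if it takes over 64 s, if anything falls off the work surface, if the arm or the gripper's body presses on something with over 40 N, if the wrist force passes 120 N, or if a joint passes its speed limit or range.

## Working session

There is one attempt and no reset: what is moved stays moved. The work goes in short steps, Python scripts to look and compute and a shell command to move; the robot and the scene stay as the last step left them, time stands still between calls to the robot, and variables do not carry over. Pictures are saved under pics/ and viewed, and the job is handed in when it is done.

```bash
ls; mkdir -p pics; python3 - <<'E'
from cell import telemetry, optics, bot
import cv2,numpy as np
s=telemetry.read_state();print(s, bot.grasp_offset)
for n in("scene","top"):
    im,d=optics.grab_frame(n);cv2.imwrite(f"pics/{n}0.png",im);np.save(f"pics/{n}0.npy",d)
    c=optics.camera_info(n);print(n,c["intrinsics"],c["R"],c["t"],-c["R"].T@c["t"])
E
```

```text
pics
{'time': 0.0, 'joint_pos': array([-7.29188478e+01,  1.77051179e+01,  9.36919862e+01,  4.39975376e-04,
        6.87370111e+01, -3.99364518e+00]), 'qd': array([ 0.10207444,  0.04322579,  0.06634786,  0.03551543,  0.01453142,
       -0.07627444]), 'joint_torque': array([-3.40465158e-05, -4.15255773e+01, -2.76664585e+01, -1.72816453e-04,
        1.02805273e-02,  1.35178237e-06]), 'ee_pos': array([ 0.22446864, -0.58239668,  0.23001992]), 'orientation': array([-9.01337611e+01,  9.74921707e-03, -1.58925374e+02]), 'contact_force': array([-0.23883573,  0.75421009,  0.11593593]), 'wrist_torque': array([ 0.00246793, -0.00997921, -0.00954374]), 'gripper_width': 0.9973451781931109} 0.0187
scene [[479.48807837   0.         324.05704394]
 [  0.         479.48807837 202.36215019]
 [  0.           0.           1.        ]] [[-0.81958626 -0.57272948  0.01610293]
 [-0.41844174  0.57912609 -0.69965669]
 [ 0.39138838 -0.58016715 -0.71429771]] [0.52127103 0.06283148 1.19964042] [-0.01600743  0.95815189  0.89246688]
top [[458.01830577   0.         317.49109265]
 [  0.         458.01830577 197.35606487]
 [  0.           0.           1.        ]] [[-0.01203004 -0.99992619  0.00169953]
 [-0.98646971  0.0115902  -0.1635334 ]
 [ 0.16350163 -0.00364385 -0.98653633]] [0.28477365 0.46505759 0.98605183] [0.30096998 0.28295555 1.04834442]
```

View pics/scene0.png

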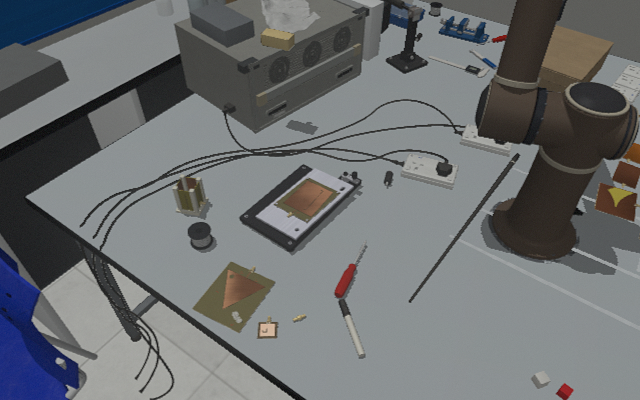

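View pics/top0.png

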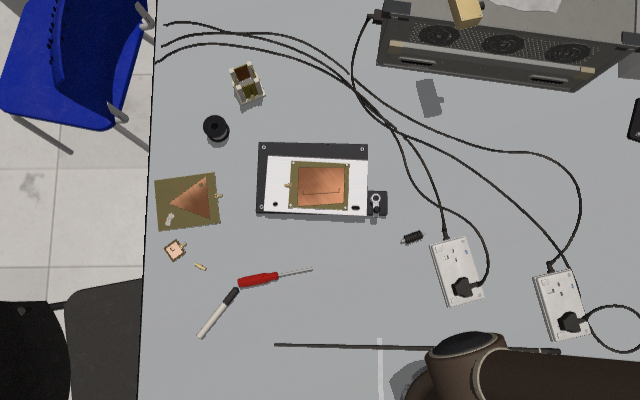

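The scene view shows the fixture with its white plate near (300,205). In the top view the fixture spans (257..368, 143..216), the hold-down is near (377,203), the screwdriver near (270,280), the attenuator near (412,237) and the spool near (216,128). I'll zoom in next.

```bash
python3 - <<'E'
import cv2
a=cv2.imread("pics/top0.png")[130:230,245:400];cv2.imwrite("pics/top0z.png",cv2.resize(a,None,fx=5,fy=5,interpolation=cv2.INTER_CUBIC))
a=cv2.imread("pics/scene0.png")[155:260,230:380];cv2.imwrite("pics/scene0z.png",cv2.resize(a,None,fx=5,fy=5,interpolation=cv2.INTER_CUBIC))
E
```

```text
(no output)
```

View pics/top0z.png

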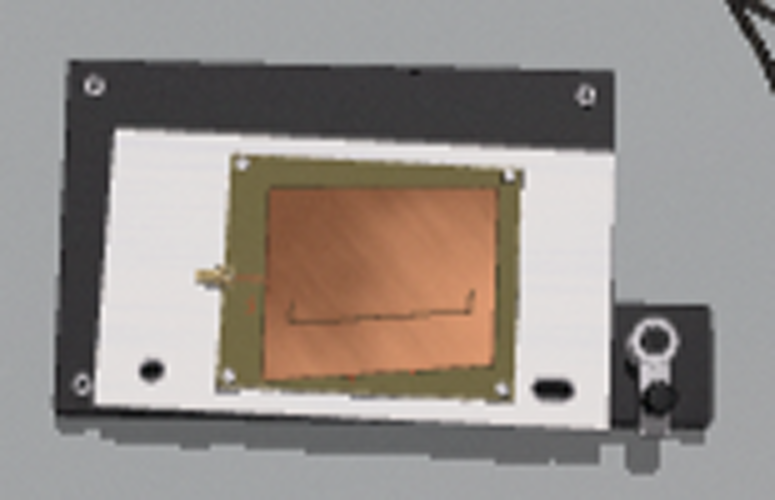

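View pics/scene0z.png

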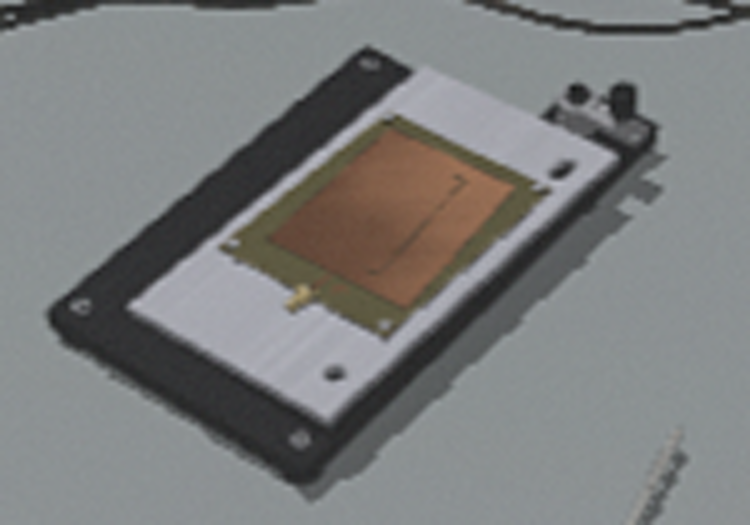

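```bash
cat > h.py <<'E'
import numpy as np,cv2
from cell import optics
CAM={n:optics.camera_info(n) for n in("scene","top")}
def ray(n,u,v,z):
    c=CAM[n];K=np.array(c["intrinsics"]);R=np.array(c["R"]);t=np.array(c["t"])
    o=-R.T@t;d=R.T@np.linalg.inv(K)@np.array([u,v,1.]);return o+d*(z-o[2])/d[2]
def proj(n,X):
    c=CAM[n];p=np.array(c["intrinsics"])@(np.array(c["R"])@np.array(X)+c["t"]);return p[:2]/p[2]
E
python3 - <<'E'
from h import *
def T(x,y):return 245+(x-2)/5,130+(y-2)/5
def S(x,y):return 230+(x-2)/5,155+(y-2)/5
np.set_printoptions(precision=4,suppress=True)
for nm,p,z in [("farL",(68,60),.02),("farR",(613,70),.02),("nearL",(55,412),.0),
 ("sc fL",(94,86),.02),("sc fR",(586,95),.02),("sc nL",(83,383),.02),("plate fL",(115,128),.026),("plate fR",(613,152),.026),("plate nL",(95,405),.037),("plate nR",(610,430),.037),
 ("hole",(151,370),.036),("slot",(552,389),.036),("pivot",(654,341),.046),("peg",(659,398),.062),("lugR far",(712,306),.02),("lugR near",(712,428),.02)]:
    print(nm,ray("top",*T(*p),z))
for nm,p,z in [("farR",(370,47),.02),("nearL",(315,470),.02),("sc fR",(370,63),.02),("sc fL",(82,305),.02),("sc nL",(300,438),.02),("plate fL",(130,303),.026),("plate fR",(425,67),.026),("plate nL",(328,425),.037),("plate nR",(620,155),.037),("hole",(334,372),.036),("slot",(563,169),.036),("pivot",(577,93),.046),("peg",(624,92),.062)]:
    print("S",nm,ray("scene",*S(*p),z))
E
```

```text
farL [0.6043 0.4153 0.02  ]
farR [0.5965 0.1622 0.02  ]
nearL [0.4421 0.4223 0.    ]
sc fL [0.5916 0.4031 0.02  ]
sc fR [0.5847 0.1751 0.02  ]
sc nL [0.4526 0.4071 0.02  ]
plate fL [0.5699 0.3926 0.026 ]
plate fR [0.5559 0.1641 0.026 ]
plate nL [0.4401 0.3996 0.037 ]
plate nR [0.4262 0.1705 0.037 ]
hole [0.4557 0.3748 0.036 ]
slot [0.445  0.1958 0.036 ]
pivot [0.4646 0.1508 0.046 ]
peg [0.4368 0.1516 0.062 ]
lugR far [0.4847 0.1204 0.02  ]
lugR near [0.4286 0.1224 0.02  ]
S farR [0.5928 0.1611 0.02  ]
S nearL [0.4352 0.4157 0.02  ]
S sc fR [0.5848 0.1718 0.02  ]
S sc fL [0.5922 0.4001 0.02  ]
S sc nL [0.4526 0.4045 0.02  ]
S plate fL [0.5699 0.3891 0.026 ]
S plate fR [0.5545 0.1622 0.026 ]
S plate nL [0.4378 0.4016 0.037 ]
S plate nR [0.4255 0.1687 0.037 ]
S hole [0.4558 0.3733 0.036 ]
S slot [0.4442 0.1939 0.036 ]
S pivot [0.4646 0.1503 0.046 ]
S peg [0.4363 0.1507 0.062 ]
```

```bash
cat >> h.py <<'E'
from cell import telemetry
from scipy.spatial.transform import Rotation as Ro
def st(): 
    s=telemetry.read_state();return s,np.array(s["ee_pos"]),Ro.from_euler("xyz",s["orientation"],degrees=True)
def go(x,y,z,yaw=178.25):
    s,p,R=st();Rt=Ro.from_euler("xyz",[-90,0,yaw],degrees=True)
    d=R.inv().apply(np.array([x,y,z])-p)/.5;r=(R.inv()*Rt).as_rotvec(degrees=True)/90
    print("shift",d.round(4),"turn",r.round(4),"dist mm",(np.linalg.norm(d)*500).round(1),"deg",(np.linalg.norm(r)*90).round(1))
E
python3 -c "
from h import *
go(.522,.128,.22)"
```

```text
shift [-1.0662  0.0228 -1.1119] turn [1.400e-03 2.536e-01 2.000e-04] dist mm 770.3 deg 22.8
```

```bash
python3 -m handwheel '[[1,[-0.058,0,-0.06],[0,0.07,0]],[1,[-0.115,0,-0.12],[0,0.14,0]],[1,[-0.173,0,-0.18],[0,0.2,0]],[1,[-0.23,0,-0.24],[0,0.2536,0]],[1,[-0.288,0,-0.3],[0,0.2536,0]]]'; python3 -c "
from h import *
go(.522,.128,.22)"
```

```text
time: 0.52
ee_pos: [0.3048, -0.3888, 0.2298]
orientation: [-90.2, -0.1, 178.0]
contact_force: [1.0, -0.3, -0.2]
gripper_width: 0.296
shift [-0.3985  0.0225 -1.0478] turn [ 0.002  -0.0025  0.0007] dist mm 560.6 deg 0.3
```

```bash
python3 -m handwheel '[[1,[-0.03,0,-0.077],[0,0,0]],[1,[-0.06,0,-0.155],[0,0,0]],[1,[-0.09,0,-0.232],[0,0,0]],[1,[-0.118,0,-0.31],[0,0,0]],[1,[-0.148,0,-0.388],[0,0,0]]]'; python3 -m handwheel '[[1,[-0.03,0,-0.077],[0,0,0]],[1,[-0.06,0,-0.155],[0,0,0]],[1,[-0.09,0,-0.232],[0,0,0]],[1,[-0.118,0,-0.31],[0,0,0]],[1,[-0.148,0,-0.388],[0,0,0]]]';python3 -c "
from h import *
go(.522,.128,.1)"
```

```text
time: 0.93
ee_pos: [0.3849, -0.1965, 0.2301]
orientation: [-90.2, -0.1, 178.0]
contact_force: [0.0, -0.4, 1.1]
gripper_width: -0.002
time: 1.35
ee_pos: [0.465, -0.0042, 0.2304]
orientation: [-90.2, -0.1, 178.0]
contact_force: [0.1, -0.7, 0.4]
gripper_width: 0.002
shift [-0.1052  0.2615 -0.2673] turn [ 0.002  -0.0027  0.001 ] dist mm 194.3 deg 0.3
```

```bash
python3 -m handwheel '[[1,[-0.024,0.02,-0.07],[0,0,0]],[1,[-0.05,0.06,-0.135],[0,0,0]],[1,[-0.07,0.12,-0.19],[0,0,0]],[1,[-0.09,0.18,-0.235],[0,0,0]],[1,[-0.105,0.25,-0.267],[0,0,0]]]';python3 -c "
from h import *
go(.522,.128,.0225)"
```

```text
time: 1.77
ee_pos: [0.5236, 0.1305, 0.1055]
orientation: [-90.2, 0.1, 178.1]
contact_force: [0.2, -0.9, 0.5]
gripper_width: -0.002
shift [0.0034 0.166  0.0058] turn [ 0.0028 -0.0014 -0.0012] dist mm 83.1 deg 0.3
```

```bash
python3 -m handwheel '[[1,[0.003,0.05,0.006],[0.002,0,0]],[1,[0.003,0.1,0.006],[0.002,0,0]],[1,[0.003,0.14,0.006],[0.002,0,0]],[1,[0.003,0.166,0.006],[0.002,0,0]],[1,[0.003,0.166,0.006],[0.002,0,0]]]';python3 - <<'E'
from h import *
go(.522,.152,.0225)
for n in("scene","top"):
    im,d=optics.grab_frame(n);cv2.imwrite(f"pics/{n}1.png",im)
a=cv2.imread("pics/top1.png")[120:230,245:400]
b=cv2.imread("pics/scene1.png")[130:260,230:400]
cv2.imwrite("pics/top1z.png",cv2.resize(a,None,fx=5,fy=5,interpolation=2))
cv2.imwrite("pics/scene1z.png",cv2.resize(b,None,fx=4.6,fy=4.6,interpolation=2))
E
```

```text
time: 2.18
ee_pos: [0.5189, 0.1274, 0.0192]
orientation: [-90.0, -0.3, 178.1]
contact_force: [-0.4, -0.8, 0.4]
gripper_width: -0.002
shift [-0.0045 -0.0067 -0.0494] turn [-0.0001 -0.0013  0.0032] dist mm 25.0 deg 0.3
```

View pics/top1z.png

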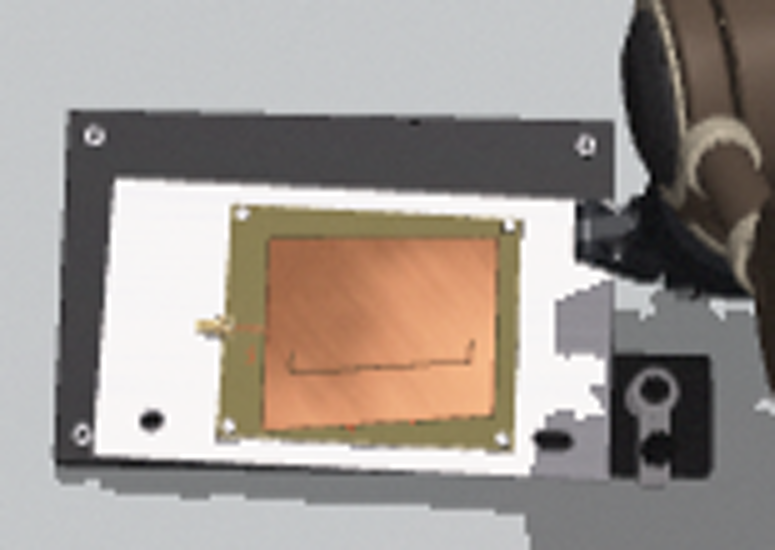

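View pics/scene1z.png

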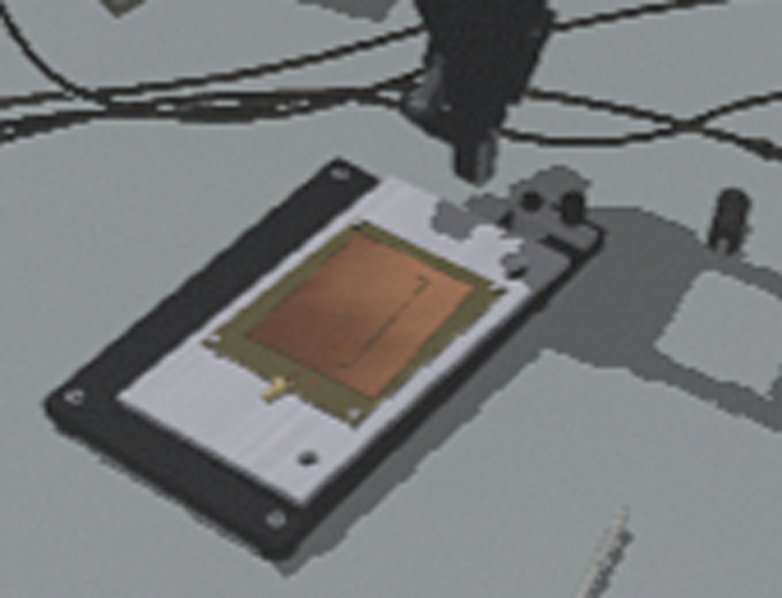

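The finger tip is at scene-zoom (475,170), clear of the plate's right end. Now I'll approach it slowly.

```bash
python3 -m handwheel '[[1,[-0.004,-0.006,-0.01],[0,0,0]],[1,[-0.004,-0.006,-0.018],[0,0,0]],[1,[-0.004,-0.006,-0.026],[0,0,0]],[1,[-0.004,-0.006,-0.034],[0,0,0]],[1,[-0.004,-0.006,-0.04],[0,0,0]]]';python3 -m handwheel '[[1,[0,0,-0.002],[0,0,0]],[1,[0,0,-0.004],[0,0,0]],[1,[0,0,-0.006],[0,0,0]],[1,[0,0,-0.008],[0,0,0]],[1,[0,0,-0.01],[0,0,0]]]'; python3 - <<'E'
from h import *
go(.522,.157,.0225)
for n in("scene","top"):
    im,d=optics.grab_frame(n);cv2.imwrite(f"pics/{n}2.png",im)
a=cv2.imread("pics/top2.png")[120:230,245:400]
b=cv2.imread("pics/scene2.png")[130:260,230:400]
cv2.imwrite("pics/top2z.png",cv2.resize(a,None,fx=5,fy=5,interpolation=2))
cv2.imwrite("pics/scene2z.png",cv2.resize(b,None,fx=4.6,fy=4.6,interpolation=2))
E
```

```text
time: 2.7
ee_pos: [0.5254, 0.1484, 0.0263]
orientation: [-90.1, 0.2, 178.1]
contact_force: [0.2, 0.0, 0.2]
gripper_width: 0.003
time: 3.12
ee_pos: [0.5254, 0.1534, 0.0262]
orientation: [-90.1, 0.1, 178.1]
contact_force: [0.3, -0.2, 0.1]
gripper_width: -0.003
shift [ 0.0071  0.0075 -0.007 ] turn [ 0.0009 -0.0014 -0.0017] dist mm 6.2 deg 0.2
```

View pics/scene2z.png

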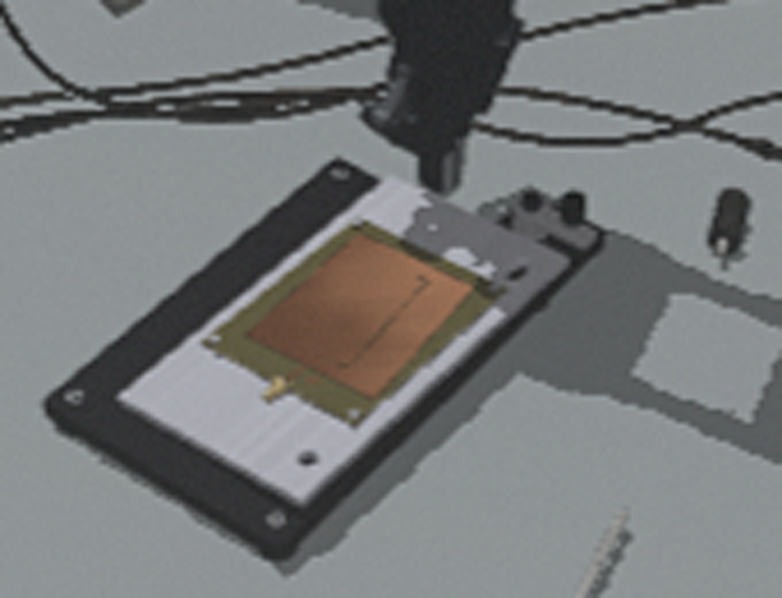

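View pics/top2z.png

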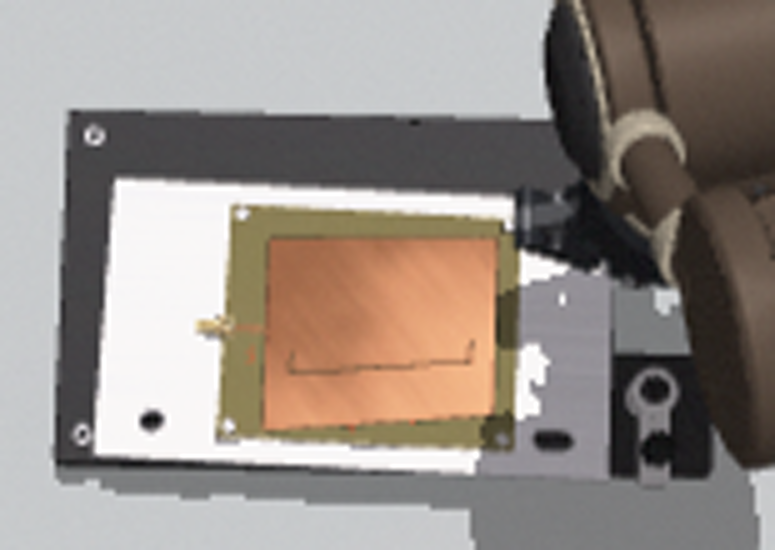

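No contact yet: the plate hasn't moved and the force is about 0. I'll lower the tip slightly and carry on.

```bash
python3 -m handwheel '[[1,[0.004,0.004,0],[0,0,0]],[1,[0.005,0.007,-0.002],[0,0,0]],[1,[0.005,0.007,-0.004],[0,0,0]],[1,[0.005,0.007,-0.006],[0,0,0]],[1,[0.005,0.007,-0.008],[0,0,0]]]';python3 -m handwheel '[[1,[0,0,-0.002],[0,0,0]],[1,[0,0,-0.004],[0,0,0]],[1,[0,0,-0.006],[0,0,0]],[1,[0,0,-0.008],[0,0,0]],[1,[0,0,-0.008],[0,0,0]]]'; cat >> h.py <<'E'
def shot(k,wide=False):
    for n in("scene","top"):
        im,d=optics.grab_frame(n);cv2.imwrite(f"pics/{n}{k}.png",im);np.save(f"pics/{n}{k}.npy",d)
    a=cv2.imread(f"pics/top{k}.png")[130:230,245:400]
    b=cv2.imread(f"pics/scene{k}.png")[155:260,230:380]
    cv2.imwrite(f"pics/z{k}.png",np.vstack([cv2.resize(a,(496,320),interpolation=2),cv2.resize(b,(496,347)[:2],interpolation=2)[:279]]))
E
python3 - <<'E'
from h import *
go(.522,.160,.0225)
shot(3)
E
```

```text
time: 3.63
ee_pos: [0.5233, 0.1573, 0.0229]
orientation: [-90.1, 0.2, 178.1]
contact_force: [-0.5, -4.9, 2.5]
gripper_width: -0.001
time: 4.05
ee_pos: [0.5238, 0.1607, 0.0229]
orientation: [-90.0, 0.2, 178.2]
contact_force: [0.6, -3.7, 0.8]
gripper_width: -0.002
shift [0.0035 0.0008 0.0016] turn [ 0.     -0.001  -0.0022] dist mm 1.9 deg 0.2
```

View pics/z3.png

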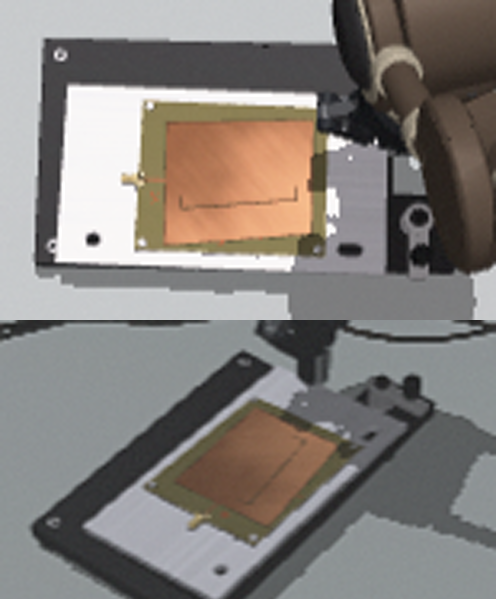

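The plate is moving with about 4 N of contact force. I'll measure the hole and slot with blobs.

```bash
cat >> h.py <<'E'
PIN={"hole":(.4719,.3832),"slot":(.4665,.2032)}
def holes(k,z=.036):
    im=cv2.imread(f"pics/top{k}.png",0)
    for nm,(lo,hi) in {"hole":(266,293),"slot":(335,367)}.items():
        a=im[190:216,lo:hi];a=cv2.resize(a,None,fx=8,fy=8,interpolation=2)
        for th in (60,80):
            n,l,s,c=cv2.connectedComponentsWithStats((a<th).astype(np.uint8))
            for i in range(1,n):
                x0,y0,w,h,ar=s[i]
                if 300<ar<3500 and x0>0 and y0>0 and x0+w<a.shape[1] and y0+h<a.shape[0]:
                    u,v=lo+(c[i][0]-3.5)/8,190+(c[i][1]-3.5)/8
                    P=ray("top",u,v,z)[:2];print(nm,th,ar,(w,h),round(u,1),round(v,1),P.round(4),"to go",(np.array(PIN[nm])-P).round(4))
E
python3 - <<'E'
from h import *
for k in(0,3):holes(k)
E
```

```text
hole 60 538 (np.int32(32), np.int32(22)) 274.8 203.6 [0.4557 0.3748] to go [0.0162 0.0084]
hole 80 668 (np.int32(34), np.int32(26)) 274.8 203.6 [0.4557 0.3747] to go [0.0162 0.0085]
slot 60 1196 (np.int32(58), np.int32(25)) 355.2 207.4 [0.4451 0.1954] to go [0.0214 0.0078]
slot 80 1403 (np.int32(62), np.int32(27)) 355.2 207.4 [0.445  0.1954] to go [0.0215 0.0078]
hole 60 435 (np.int32(27), np.int32(21)) 273.5 204.3 [0.4543 0.3776] to go [0.0176 0.0056]
hole 80 549 (np.int32(29), np.int32(24)) 273.5 204.3 [0.4542 0.3776] to go [0.0177 0.0056]
slot 60 1232 (np.int32(56), np.int32(25)) 353.9 207.6 [0.4446 0.1983] to go [0.0219 0.0049]
slot 80 2224 (np.int32(65), np.int32(55)) 341.2 205.8 [0.4491 0.2264] to go [ 0.0174 -0.0232]
slot 80 1549 (np.int32(60), np.int32(30)) 353.9 207.6 [0.4446 0.1983] to go [0.0219 0.0049]
```

```bash
python3 -m handwheel '[[1,[0.003,0.001,-0.003],[0,0,0]],[1,[0.003,0.001,-0.005],[0,0,0]],[1,[0.003,0.001,-0.008],[0,0,0]],[1,[0.003,0.001,-0.01],[0,0,0]],[1,[0.003,0.001,-0.012],[0,0,0]]]'; python3 - <<'E'
from h import *
shot(4);holes(4);print(st()[1])
E
```

```text
time: 4.57
ee_pos: [0.5232, 0.1661, 0.0228]
orientation: [-89.9, 0.3, 178.2]
contact_force: [2.1, -7.2, 3.9]
gripper_width: 0.003
hole 60 449 (np.int32(28), np.int32(21)) 271.4 205.2 [0.4523 0.3825] to go [0.0196 0.0007]
hole 80 563 (np.int32(31), np.int32(24)) 271.3 205.2 [0.4522 0.3825] to go [0.0197 0.0007]
slot 60 1291 (np.int32(59), np.int32(26)) 351.7 208.0 [0.4439 0.2032] to go [0.0226 0.    ]
slot 80 1606 (np.int32(62), np.int32(30)) 351.7 208.0 [0.4438 0.2032] to go [ 0.0227 -0.    ]
[0.52316469 0.16648487 0.02284439]
```

```bash
python3 -m handwheel '[[1,[0,0,-0.002],[0,0,0]],[1,[0,0,-0.004],[0,0,0]],[1,[0,0,-0.004],[0,0,0]],[1,[0,0,0.03],[0,0,0]],[1,[0,0,0.06],[0,0,0]]]'; python3 -m handwheel '[[1,[0,-0.04,0.02],[0,0,0]],[1,[0,-0.1,0.02],[0,0,0]],[1,[0,-0.16,0],[0,0,0]],[-1,[0.06,-0.18,-0.04],[0,0,0]],[-1,[0.1,-0.18,-0.1],[0,0,0]]]';python3 - <<'E'
from h import *
shot(5);holes(5);go(.395,.285,.1)
E
```

```text
time: 5.08
ee_pos: [0.5218, 0.1374, 0.0226]
orientation: [-90.1, 0.2, 178.2]
contact_force: [-0.4, 0.2, 0.1]
gripper_width: 0.003
time: 5.5
ee_pos: [0.4746, 0.1897, 0.1159]
orientation: [-90.3, 0.5, 178.0]
contact_force: [-0.3, 0.4, -0.4]
gripper_width: 0.271
hole 60 456 (np.int32(27), np.int32(21)) 270.5 205.3 [0.452  0.3844] to go [ 0.0199 -0.0012]
hole 80 567 (np.int32(29), np.int32(24)) 270.5 205.3 [0.4519 0.3844] to go [ 0.02   -0.0012]
slot 60 1017 (np.int32(57), np.int32(21)) 351.0 207.6 [0.4446 0.2048] to go [ 0.0219 -0.0016]
slot 80 1287 (np.int32(60), np.int32(25)) 351.0 207.7 [0.4446 0.2048] to go [ 0.0219 -0.0016]
shift [ 0.155   0.0262 -0.1805] turn [ 0.0027  0.0014 -0.0015] dist mm 119.7 deg 0.3
```

```bash
python3 -m handwheel '[[-1,[0.05,0.02,-0.06],[0,0,0]],[-1,[0.1,0.026,-0.12],[0,0,0]],[-1,[0.15,0.026,-0.175],[0,0,0]],[-1,[0.157,0.08,-0.1805],[0,0,0]],[-1,[0.157,0.13,-0.1805],[0,0,0]]]';python3 - <<'E'
from h import *
shot(6);go(.395,.285,.0105)
E
```

```text
time: 6.02
ee_pos: [0.3933, 0.2882, 0.0483]
orientation: [-90.4, 0.2, 178.6]
contact_force: [-0.4, 0.2, -0.4]
gripper_width: 1.002
shift [-0.0112  0.0675 -0.0024] turn [-0.0001  0.0023  0.004 ] dist mm 34.2 deg 0.4
```

View pics/z6.png

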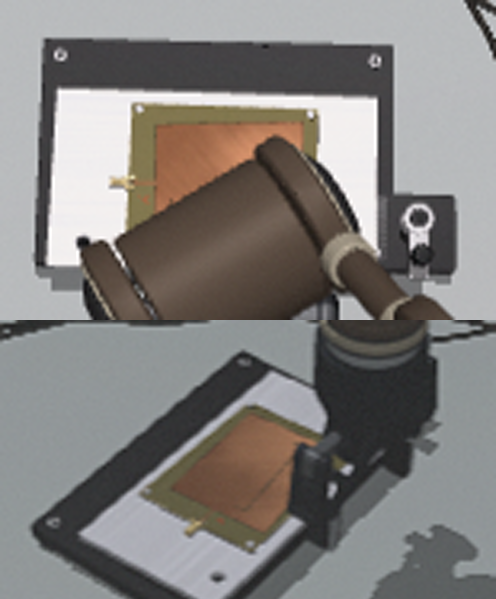

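View pics/scene6.png

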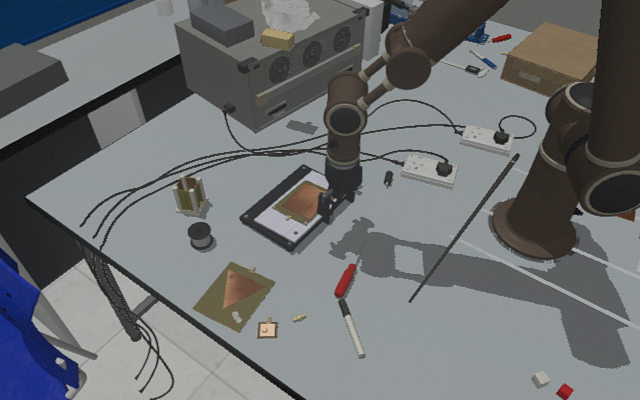

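The open gripper stands on the robot side of the plate, with its fingers at scene (325,205). I'm lowering until the tips are about 24 mm above the bench.

```bash
python3 -m handwheel '[[-1,[0.0,0.03,0],[0,0,0]],[-1,[0.0,0.055,0],[0,0,0]],[-1,[0.0,0.066,0],[0,0,0]],[-1,[0,0.066,0],[0,0,0]],[-1,[0,0.066,0],[0,0,0]]]';python3 - <<'E'
from h import *
go(.42,.285,.0105)
im,d=optics.grab_frame("scene");cv2.imwrite("pics/s7.png",cv2.resize(im[150:260,260:400],None,fx=5,fy=5,interpolation=2))
E
```

```text
time: 6.53
ee_pos: [0.3901, 0.284, 0.0119]
orientation: [-90.0, -0.3, 178.4]
contact_force: [-0.0, 0.1, 0.3]
gripper_width: 1.01
shift [-0.0598  0.0024 -0.0037] turn [0.0003 0.0017 0.0038] dist mm 30.0 deg 0.4
```

View pics/s7.png

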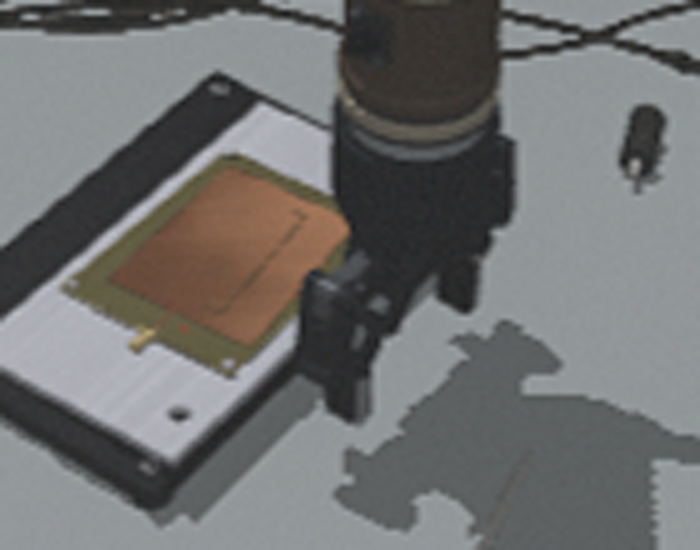

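```bash
python3 -c "
from h import *
for z in(.012,.025):
  for x in (.379,.401): print(z,x,proj('scene',(x,.335,z)),proj('scene',(x,.341,z)))"
```

```text
0.012 0.379 [332.00351442 239.98817579] [330.58437866 241.56239701]
0.012 0.401 [324.45013906 235.88123404] [323.01876712 237.4312406 ]
0.025 0.379 [332.15686066 236.45591556] [330.72655797 238.03218768]
0.025 0.401 [324.54104062 232.34222615] [323.09829591 233.89405046]
```

```bash
python3 - <<'E'
from h import *
im,d=optics.grab_frame("scene")
c=CAM["scene"];K=np.array(c["intrinsics"]);R=np.array(c["R"]);t=np.array(c["t"])
np.set_printoptions(precision=3,suppress=True,linewidth=160)
for v in range(222,240):
    row=[]
    for u in (324,326,328,330,332):
        X=R.T@(np.linalg.inv(K)@np.array([u,v,1.])*d[v,u]-t);row.append(tuple((X*1000).round().astype(int)))
    print(v,row)
E
```

```text
222 [(np.int64(391), np.int64(353), np.int64(85)), (np.int64(384), np.int64(355), np.int64(91)), (np.int64(380), np.int64(354), np.int64(93)), (np.int64(381), np.int64(344), np.int64(82)), (np.int64(380), np.int64(337), np.int64(77))]
223 [(np.int64(391), np.int64(354), np.int64(82)), (np.int64(384), np.int64(355), np.int64(88)), (np.int64(380), np.int64(353), np.int64(88)), (np.int64(380), np.int64(345), np.int64(81)), (np.int64(381), np.int64(335), np.int64(72))]
224 [(np.int64(389), np.int64(356), np.int64(81)), (np.int64(383), np.int64(357), np.int64(86)), (np.int64(379), np.int64(355), np.int64(87)), (np.int64(384), np.int64(339), np.int64(69)), (np.int64(382), np.int64(334), np.int64(67))]
225 [(np.int64(389), np.int64(356), np.int64(78)), (np.int64(382), np.int64(358), np.int64(84)), (np.int64(380), np.int64(353), np.int64(81)), (np.int64(384), np.int64(338), np.int64(65)), (np.int64(379), np.int64(337), np.int64(67))]
226 [(np.int64(387), np.int64(359), np.int64(78)), (np.int64(384), np.int64(356), np.int64(78)), (np.int64(380), np.int64(354), np.int64(79)), (np.int64(384), n
[... 2407 characters left out ...]
(0))]
237 [(np.int64(405), np.int64(331), np.int64(1)), (np.int64(402), np.int64(327), np.int64(0)), (np.int64(398), np.int64(324), np.int64(-1)), (np.int64(393), np.int64(322), np.int64(1)), (np.int64(390), np.int64(318), np.int64(-1))]
238 [(np.int64(403), np.int64(333), np.int64(1)), (np.int64(400), np.int64(329), np.int64(-1)), (np.int64(396), np.int64(327), np.int64(1)), (np.int64(394), np.int64(321), np.int64(-4)), (np.int64(387), np.int64(323), np.int64(2))]
239 [(np.int64(402), np.int64(334), np.int64(-1)), (np.int64(398), np.int64(333), np.int64(0)), (np.int64(392), np.int64(333), np.int64(4)), (np.int64(390), np.int64(327), np.int64(1)), (np.int64(386), np.int64(325), np.int64(1))]
```

The left finger tip reads about 29 mm high, so I'll lower by about 5 mm and advance to just short of the plate.

```bash
python3 -m handwheel '[[-1,[-0.005,0.009,0],[0,0,0]],[-1,[-0.015,0.009,0],[0,0,0]],[-1,[-0.03,0.009,0],[0,0,0]],[-1,[-0.043,0.009,-0.002],[0,0,0]],[-1,[-0.05,0.009,-0.002],[0,0,0]]]';python3 -m handwheel '[[-1,[-0.003,0,0],[0,0,0]],[-1,[-0.006,0,0],[0,0,0]],[-1,[-0.009,0,0],[0,0,0]],[-1,[-0.012,0,0],[0,0,0]],[-1,[-0.015,0,0],[0,0,0]]]';python3 - <<'E'
from h import *
shot(8);holes(8)
go(.43,.285,.0075)
E
```

```text
time: 7.05
ee_pos: [0.4175, 0.2852, 0.0082]
orientation: [-90.1, -0.2, 178.4]
contact_force: [0.3, 0.4, -0.3]
gripper_width: 0.997
time: 7.47
ee_pos: [0.4227, 0.2843, 0.0076]
orientation: [-90.0, -0.4, 178.4]
contact_force: [-4.8, 1.1, 2.3]
gripper_width: 0.998
slot 60 1145 (np.int32(57), np.int32(44)) 345.3 208.9 [0.4419 0.2174] to go [ 0.0246 -0.0142]
shift [-0.0128  0.0003 -0.0016] turn [0.0004 0.002  0.0033] dist mm 6.4 deg 0.4
```

View pics/z8.png

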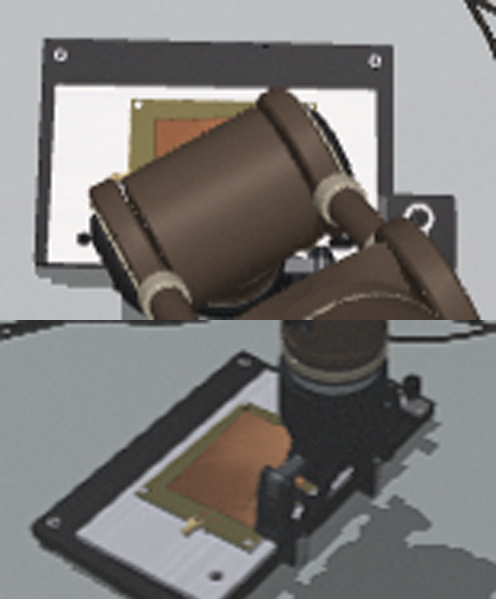

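Contact at 4.8 N, and nothing else is touched. I'll push about 14 mm in small rows.

```bash
python3 -m handwheel '[[-1,[-0.003,0,0],[0,0,0]],[-1,[-0.006,0,0],[0,0,0]],[-1,[-0.009,0,0],[0,0,0]],[-1,[-0.012,0,0],[0,0,0]],[-1,[-0.015,0,0],[0,0,0]]]';python3 -m handwheel '[[-1,[-0.003,0,0],[0,0,0]],[-1,[-0.006,0,0],[0,0,0]],[-1,[-0.009,0,0],[0,0,0]],[-1,[-0.011,0,0],[0,0,0]],[-1,[-0.013,0,0],[0,0,0]]]';python3 - <<'E'
from h import *
shot(9);holes(9)
go(.44,.285,.0075)
E
```

```text
time: 7.98
ee_pos: [0.4305, 0.2839, 0.0072]
orientation: [-90.0, -0.4, 178.5]
contact_force: [-3.4, -0.6, -1.5]
gripper_width: 1.001
time: 8.4
ee_pos: [0.4365, 0.2835, 0.0069]
orientation: [-90.0, -0.4, 178.5]
contact_force: [-4.9, -0.5, -0.2]
gripper_width: 1.0
slot 60 364 (np.int32(19), np.int32(28)) 343.5 201.9 [0.4577 0.2211] to go [ 0.0088 -0.0179]
slot 60 639 (np.int32(44), np.int32(30)) 347.0 202.1 [0.4572 0.2133] to go [ 0.0093 -0.0101]
shift [-0.0052 -0.0011 -0.0029] turn [0.     0.0023 0.0035] dist mm 3.0 deg 0.4
```

View pics/z9.png

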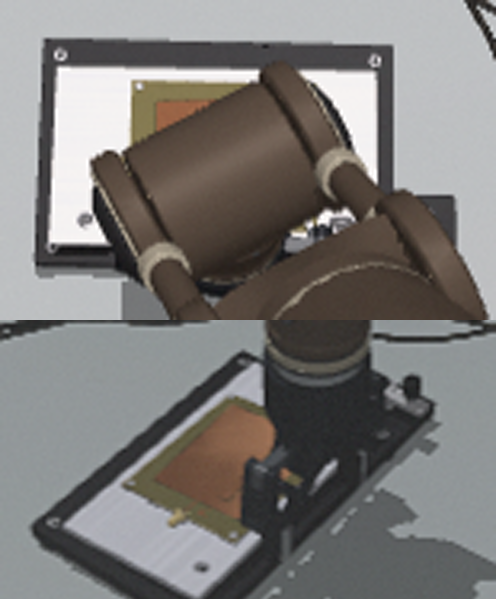

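The steel pin shows through the hole at z9 (85,219). I'll zoom in there.

```bash
python3 - <<'E'
from h import *
a=cv2.imread("pics/top9.png")[190:220,258:298];b=cv2.imread("pics/scene9.png")[210:250,270:320]
cv2.imwrite("pics/zz9.png",np.vstack([cv2.resize(a,(500,375),interpolation=2),cv2.resize(b,(500,400),interpolation=2)[:220]]))
print(proj("top",(.4719,.3832,.0285)),proj("scene",(.4719,.3832,.0285)))
for p in [(.4719,.3832,.026)]:print(proj("top",p))
E
```

```text
[271.39813569 197.05618078] [288.56654244 230.64852059]
[271.50597105 197.23761269]
```

View pics/zz9.png

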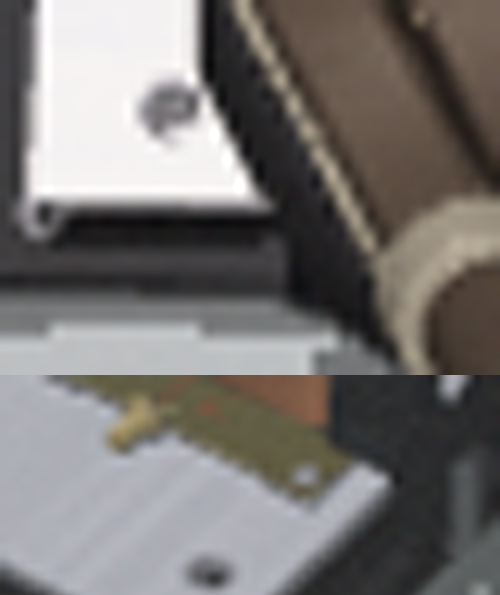

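```bash
python3 -m handwheel '[[-1,[-0.002,0,0],[0,0,0]],[-1,[-0.004,0,0],[0,0,0]],[-1,[-0.006,0,0],[0,0,0]],[-1,[-0.007,0,0],[0,0,0]],[-1,[-0.007,0,0],[0,0,0]]]';cat >> h.py <<'E'
def hz(k):
    shot(k)
    a=cv2.imread(f"pics/top{k}.png")[185:220,253:298];b=cv2.imread(f"pics/scene{k}.png")[195:250,260:340]
    cv2.imwrite(f"pics/zz{k}.png",np.vstack([cv2.resize(a,(450,350),interpolation=2),cv2.resize(b,(450,310),interpolation=2)[:249]]))
E
python3 - <<'E'
from h import *
hz(10)
E
```

```text
time: 8.92
ee_pos: [0.4418, 0.2838, 0.0072]
orientation: [-90.1, -0.2, 178.4]
contact_force: [-2.0, 0.6, -0.6]
gripper_width: 1.003
```

View pics/zz10.png

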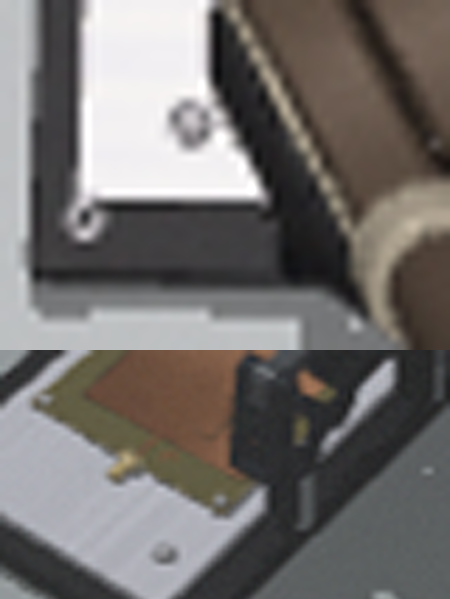

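The pin now fills the hole, ringed at (190,122). I'll check the plate's height and tilt from depth.

```bash
cat >> h.py <<'E'
def tilt(k):
    im=cv2.imread(f"pics/top{k}.png");d=np.load(f"pics/top{k}.npy")
    c=CAM["top"];K=np.array(c["intrinsics"]);R=np.array(c["R"]);t=np.array(c["t"])
    v,u=np.mgrid[140:222,250:372];m=(im[140:222,250:372].min(2)>140)&(d[140:222,250:372]>0)
    u,v=u[m],v[m];X=(R.T@((np.linalg.inv(K)@np.vstack([u,v,np.ones_like(u)]))*d[v,u]-np.array(t)[:,None])).T
    y=np.array([-.0305,.9995])
    q=(X[:,:2]-[.5172,.2917])@np.array([[.9995,.0305],[-.0305,.9995]]) 
    k2=(abs(q[:,0])<.085)&(abs(q[:,1])<.12)&(X[:,2]<.06)&(X[:,2]>.015);X=X[k2];q=q[k2]
    print("n",len(X));
    for nm,s in {"L near":(q[:,0]<-.03)&(q[:,1]>.08),"L far":(q[:,0]>.02)&(q[:,1]>.08),"R near":(q[:,0]<-.03)&(q[:,1]<-.08),"R far":(q[:,0]>.02)&(q[:,1]<-.08)}.items():
        if s.sum()>10:print(nm,s.sum(),"z mm",(np.median(X[s,2])*1000).round(1))
E
python3 - <<'E'
from h import *
for k in(0,9,10):tilt(k)
E
```

```text
n 2671
L near 251 z mm 34.1
L far 130 z mm 26.4
R near 378 z mm 34.1
R far 166 z mm 26.4
n 1643
L near 232 z mm 33.6
L far 270 z mm 26.7
R near 20 z mm 32.4
R far 249 z mm 26.1
n 1661
L near 213 z mm 25.3
L far 311 z mm 25.1
R near 37 z mm 25.2
R far 266 z mm 25.2
```

All four corners read about 25 mm and flat, so the plate is seated. Next I back off, shut the gripper and check.

```bash
python3 -m handwheel '[[-1,[0.02,0,0],[0,0,0]],[-1,[0.06,0,0],[0,0,0]],[-1,[0.1,0,0],[0,0,0]],[-1,[0.1,-0.07,0],[0,0,0]],[1,[0.1,-0.14,0.05],[0,0,0]]]';python3 -m handwheel '[[1,[0,-0.03,0.08],[0,0,0]],[1,[0,-0.06,0.16],[0,0,0]],[1,[0,-0.06,0.24],[0,0,0]],[1,[0,-0.06,0.32],[0,0,0]],[1,[0,-0.06,0.36],[0,0,0]]]';python3 - <<'E'
from h import *
hz(11);tilt(11);go(.437,.105,.1);go(.437,.11,.051)
E
```

```text
time: 9.43
ee_pos: [0.39, 0.2625, 0.076]
orientation: [-90.1, -0.3, 178.7]
contact_force: [1.5, 0.7, 1.3]
gripper_width: 0.886
time: 9.85
ee_pos: [0.3862, 0.0796, 0.1068]
orientation: [-90.0, -0.0, 178.6]
contact_force: [-0.4, 0.3, -0.2]
gripper_width: 0.141
n 2954
L near 227 z mm 25.1
L far 307 z mm 25.1
R near 232 z mm 24.8
R far 306 z mm 24.8
shift [-0.0999  0.0129 -0.0527] turn [0.0003 0.0017 0.0009] dist mm 56.9 deg 0.2
shift [-0.0998  0.1109 -0.0627] turn [0.0003 0.0017 0.0009] dist mm 80.9 deg 0.2
```

View pics/z11.png

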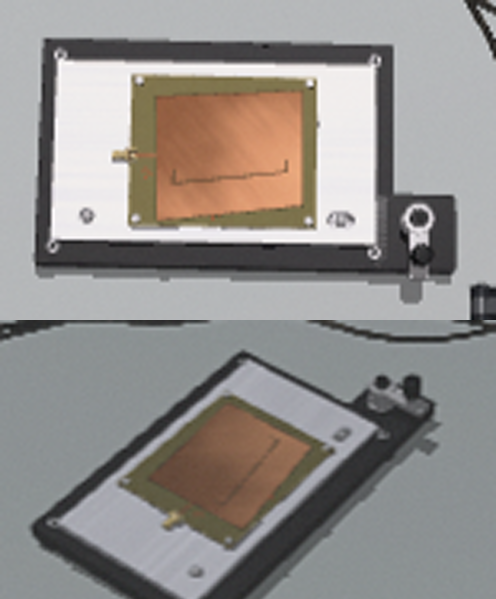

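View pics/top11.png

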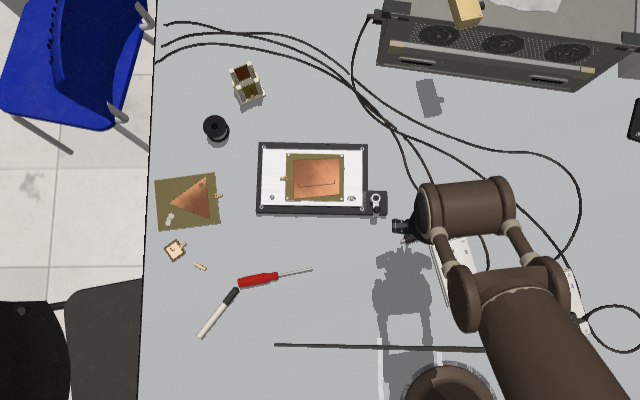

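The plate lies flat and even inside the bed, with both pins showing through at (87,215) and (341,219) in z11. Next I approach the peg.

```bash
python3 -m handwheel '[[1,[-0.05,0.01,-0.02],[0,0,0]],[1,[-0.095,0.02,-0.04],[0,0,0]],[1,[-0.1,0.06,-0.055],[0,0,0]],[1,[-0.1,0.1,-0.06],[0,0,0]],[1,[-0.1,0.11,-0.06],[0,0,0]]]';python3 - <<'E'
from h import *
shot(12);go(.437,.13,.051)
E
```

```text
time: 10.37
ee_pos: [0.436, 0.1098, 0.0495]
orientation: [-90.0, -0.2, 178.5]
contact_force: [0.1, -0.6, -0.9]
gripper_width: 0.001
shift [-0.0016 -0.0013 -0.0417] turn [-0.0001  0.0025  0.0028] dist mm 20.9 deg 0.3
```

View pics/z12.png

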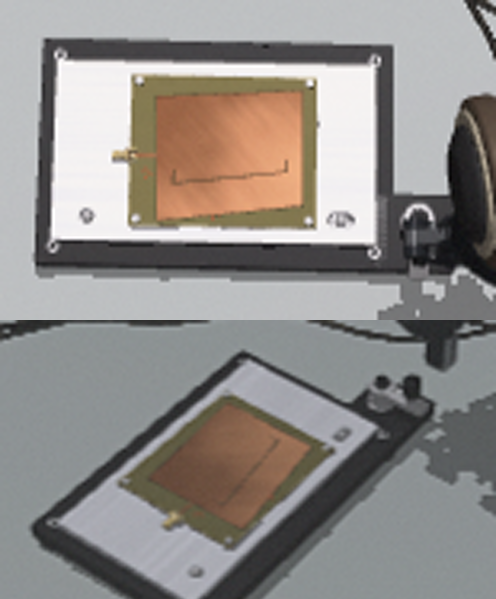

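```bash
python3 -m handwheel '[[1,[0,-0.002,-0.03],[0,0,0]],[1,[0,-0.002,-0.044],[0,0,0]],[1,[0,-0.002,-0.05],[0,0,0]],[1,[0,-0.002,-0.056],[0,0,0]],[1,[0,-0.002,-0.062],[0,0,0]]]';python3 -m handwheel '[[1,[0,-0.001,-0.006],[0,0,0]],[1,[0,-0.001,-0.012],[0,0,0]],[1,[0,-0.001,-0.018],[0,0,0]],[1,[0,-0.001,-0.022],[0,0,0]],[1,[0,-0.001,-0.026],[0,0,0]]]';python3 - <<'E'
from h import *
shot(13);go(.437,.155,.051)
E
```

```text
time: 10.88
ee_pos: [0.4364, 0.14, 0.0519]
orientation: [-90.0, -0.2, 178.5]
contact_force: [-0.7, -3.4, 2.9]
gripper_width: -0.001
time: 11.3
ee_pos: [0.4389, 0.153, 0.0533]
orientation: [-90.0, 0.0, 178.5]
contact_force: [1.0, -4.3, 2.2]
gripper_width: 0.001
shift [ 0.0037  0.0046 -0.0032] turn [0.     0.0028 0.0001] dist mm 3.3 deg 0.3
```

View pics/z13.png

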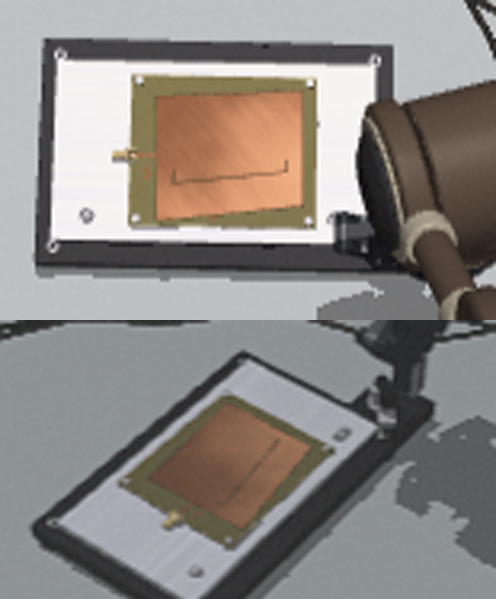

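The arm has turned about 45°. I'll step round to the peg's robot side and then push +x.

```bash
python3 -m handwheel '[[1,[0.01,0.004,0.012],[0,0,0]],[1,[0.04,0.004,0.012],[0,0,0]],[1,[0.056,0.004,0.012],[0,0,0]],[1,[0.056,0.004,-0.03],[0,0,0]],[1,[0.056,0.004,-0.048],[0,0,0]]]';python3 - <<'E'
from h import *
shot(14);go(.424,.176,.051)
E
```

```text
time: 11.82
ee_pos: [0.41, 0.1789, 0.0509]
orientation: [-90.0, -0.1, 178.5]
contact_force: [-0.3, -0.9, 0.9]
gripper_width: 0.002
shift [-0.0252  0.0008  0.0059] turn [ 0.0005  0.0042 -0.0003] dist mm 13.0 deg 0.4
```

View pics/z14.png

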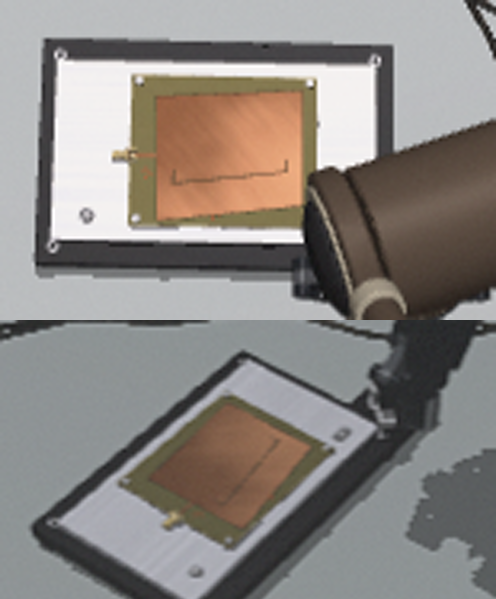

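```bash
python3 -m handwheel '[[1,[-0.014,0,0],[0,0,0]],[1,[-0.026,0,0],[0,0,0]],[1,[-0.036,0,0],[0,0,0]],[1,[-0.044,0,0],[0,0,0]],[1,[-0.05,0,0],[0,0,0]]]';python3 -m handwheel '[[1,[-0.005,0,0],[0,0,0]],[1,[-0.01,0,0],[0,0,0]],[1,[-0.014,0,0],[0,0,0]],[1,[-0.016,0,0],[0,0,0]],[1,[-0.018,0,0],[0,0,0]]]';python3 - <<'E'
from h import *
shot(15)
E
```

```text
time: 12.33
ee_pos: [0.4332, 0.1796, 0.051]
orientation: [-90.2, -0.5, 178.4]
contact_force: [-12.5, 11.6, 9.4]
gripper_width: 0.002
time: 12.75
ee_pos: [0.4395, 0.1796, 0.0499]
orientation: [-90.2, -0.9, 178.3]
contact_force: [-4.0, 5.0, -1.2]
gripper_width: 0.0
```

View pics/z15.png

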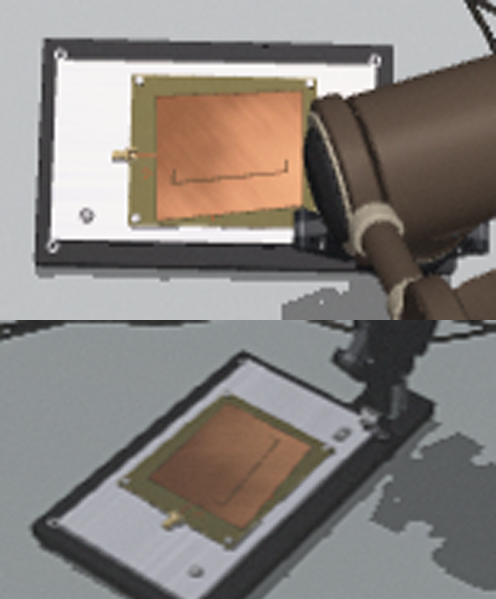

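```bash
python3 -m handwheel '[[1,[-0.002,-0.002,0],[0,0,0]],[1,[-0.004,-0.002,0],[0,0,0]],[1,[-0.006,-0.002,0],[0,0,0]],[1,[-0.008,-0.002,0],[0,0,0]],[1,[-0.01,-0.002,0],[0,0,0]]]';python3 -m handwheel '[[1,[-0.002,0,0],[0,0,0]],[1,[-0.003,0,0],[0,0,0]],[1,[-0.004,0,0],[0,0,0]],[1,[-0.005,0,0],[0,0,0]],[1,[-0.006,0,0],[0,0,0]]]';python3 - <<'E'
from h import *
shot(16)
a=cv2.imread("pics/scene16.png")[150:205,320:375];cv2.imwrite("pics/s16.png",cv2.resize(a,None,fx=10,fy=10,interpolation=2))
E
```

```text
time: 13.27
ee_pos: [0.4451, 0.1791, 0.0507]
orientation: [-90.2, -0.9, 178.3]
contact_force: [-3.7, 2.0, -0.8]
gripper_width: 0.002
time: 13.68
ee_pos: [0.4485, 0.179, 0.0509]
orientation: [-90.2, -0.8, 178.3]
contact_force: [-3.0, 2.1, -0.2]
gripper_width: 0.001
```

View pics/s16.png

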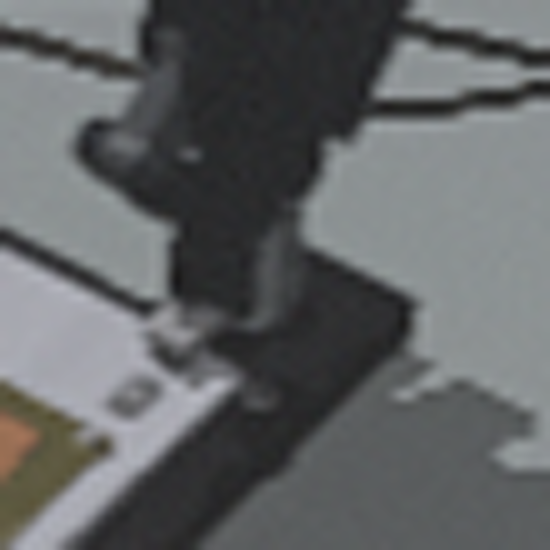

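The arm's tip is over the plate's end at (180,330). The force is still only about 3 N, so it isn't at the stop yet. I'll keep going in fine steps until it rises.

```bash
python3 -m handwheel '[[1,[-0.002,0,0],[0,0,0]],[1,[-0.003,0,0],[0,0,0]],[1,[-0.004,0,0],[0,0,0]],[1,[-0.005,0,0],[0,0,0]],[1,[-0.005,0,0],[0,0,0]]]';python3 - <<'E'
from h import *
print(st()[0]["contact_force"],st()[1])
E
```

```text
time: 14.2
ee_pos: [0.4494, 0.179, 0.0507]
orientation: [-90.2, -1.0, 178.3]
contact_force: [-6.1, 3.2, 3.0]
gripper_width: -0.001
[-6.1476856   3.18944283  3.0398408 ] [0.44942342 0.17895788 0.05073196]
```

```bash
python3 -m handwheel '[[1,[-0.003,0,0],[0,0,0]],[1,[-0.005,0,0],[0,0,0]],[1,[-0.007,0,0],[0,0,0]],[1,[-0.009,0,0],[0,0,0]],[1,[-0.009,0,0],[0,0,0]]]'
```

```text
time: 14.62
ee_pos: [0.4496, 0.1788, 0.0504]
orientation: [-90.1, -1.6, 178.2]
contact_force: [-11.9, 3.7, 8.7]
gripper_width: -0.002
```

It's stalled against the stop at 12 N. I'll back straight off, rise and move clear.

```bash
python3 -m handwheel '[[1,[0.015,0,0],[0,0,0]],[1,[0.04,0,0],[0,0,0]],[1,[0.07,-0.02,0],[0,0,0]],[1,[0.07,-0.1,0],[0,0,0]],[1,[0.07,-0.18,0],[0,0,0]]]';python3 -m handwheel '[[1,[0,-0.04,0.08],[0,0,0]],[1,[0,-0.08,0.16],[0,0,0]],[1,[0,-0.08,0.24],[0,0,0]],[1,[0,-0.08,0.32],[0,0,0]],[1,[0,-0.08,0.4],[0,0,0]]]';python3 - <<'E'
from h import *
shot(17);tilt(17)
a=cv2.imread("pics/top17.png")[180:222,335:400];cv2.imwrite("pics/t17.png",cv2.resize(a,None,fx=10,fy=10,interpolation=2))
E
```

```text
time: 15.03
ee_pos: [0.4151, 0.1785, 0.1405]
orientation: [-89.9, -1.8, 178.3]
contact_force: [0.2, 1.5, 0.4]
gripper_width: 0.001
time: 15.45
ee_pos: [0.4119, -0.0228, 0.1825]
orientation: [-89.8, -1.4, 178.3]
contact_force: [0.4, 0.3, 0.0]
gripper_width: -0.0
n 2837
L near 229 z mm 25.4
L far 308 z mm 25.3
R near 174 z mm 25.2
R far 306 z mm 25.1
```

View pics/t17.png

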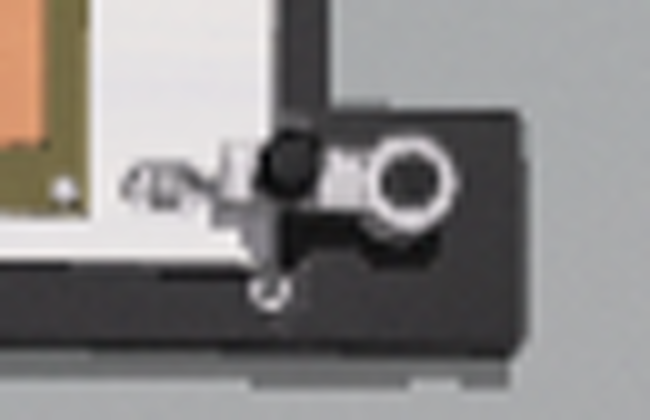

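View pics/z17.png

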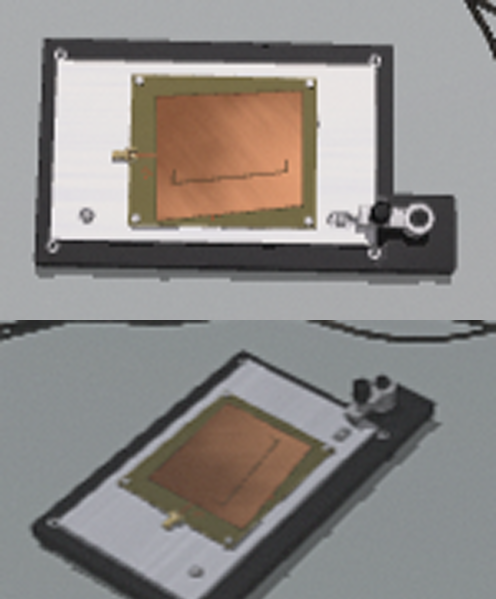

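View pics/top17.png

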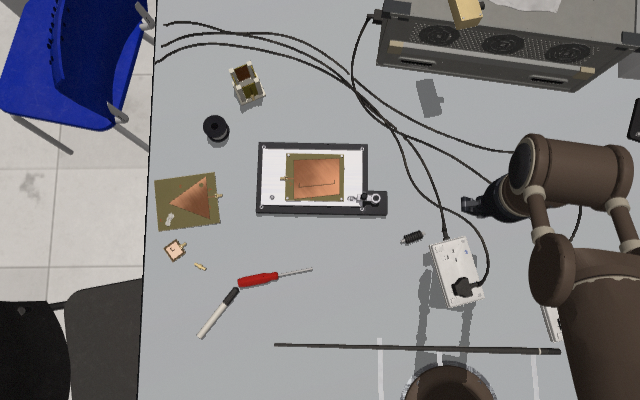

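```bash
python3 - <<'E'
from h import *
p=ray("top",335+(290-4.5)/10,180+(163-4.5)/10,.062);q=ray("top",335+(411-4.5)/10,180+(183-4.5)/10,.046)
d=(p-q)[:2];x=np.array([.9995,-.0305]);y=np.array([.0305,.9995])
print(p,q,np.linalg.norm(d),np.arctan2(d@y,-(d@x)))
a=cv2.imread("pics/top0.png").astype(int);b=cv2.imread("pics/top17.png").astype(int)
for n,(u0,u1,v0,v1) in {"driver":(235,315,262,292),"atten":(398,428,226,248),"spool":(200,232,112,145)}.items():
    print(n,[tuple(np.mean(np.nonzero((i[v0:v1,u0:u1].min(2)<60)),axis=1).round(2)) for i in(a,b)])
E
```

```text
[0.46659236 0.1786651  0.062     ] [0.46446516 0.15025609 0.046     ] 0.028488531315915763 1.6150286869554353
driver [(np.float64(17.49), np.float64(21.11)), (np.float64(17.41), np.float64(21.27))]
atten [(np.float64(10.7), np.float64(14.95)), (np.float64(10.73), np.float64(14.96))]
spool [(np.float64(15.71), np.float64(15.43)), (np.float64(15.76), np.float64(15.43))]
```

The hold-down measures 1.61 rad, which is at its stop. The plate is flat, the other things haven't moved and the robot is clear. I'm handing the job in.

```bash
python3 -c "
from cell import bot;print(bot.job_done())"
```

```text
the job is handed in; nothing more can be done
None
```

The plate is seated flat on the fixture with both pins through it, and the hold-down arm is at its stop over the plate's end. I nudged the plate about 9 mm sideways with the shut fingers. Then I pushed its near edge about 19 mm with the open fingers held square to the fixture, until it dropped over both pins. Finally I pushed the peg round until it stalled against the stop at about 12 N.

**Last checks:**
- **Plate:** flat, with all four corners reading 25.1–25.4 mm. The expected height is 26 mm, so this is within the roughly 2 mm calibration error.
- **Hold-down:** measures 1.61 rad against a stop of 1.6.
- **Other things on the bench:** the screwdriver, attenuator and spool are within 0.2 px of where they started.
- **Robot:** clear of everything, with force near zero; the clock read about 15.5 s at handing in.

One reading was higher than planned. The force peaked at about 19 N when the finger met the peg on the second push, then fell back. No check failed.

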